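Slide the dripper board out over the carafe and hold it level

TASK

Make the pour-over ready: slide the wooden dripper board out along the top of its plywood stand, past the stand's edge, until the coffee dripper is centred over the mouth of the carafe, without lifting the board off the stand or letting it tip. Out there most of its weight hangs past the edge, so do not let go: finish with the gripper still holding the board, level and still, on the stand. Leave the carafe, kettle, grinder, glass and bowl where they stand.

Things in the scene. Friction and masses are not known exactly. Their poses are not given: they have to be found in the camera images.
- stand: Fixed plywood stand (riser) with a flat smooth top: 160 (x) x 260 (y) x 150 (z) mm. Origin: centre of its underside, on the table. Its +y axis is the outward direction, towards the carafe; z up.
- stand_edge (a point): Middle of the stand's outer top edge, 150 mm above the table; axes as the stand's.
- board: Loose dark wooden board flat on the stand, 100 (x) x 360 (y) x 12 (z) mm, about 0.6 kg in all; ordinary wood friction. Origin: centre of its underside; +y to its outer, dripper end, z up. Fixed on it: a white ceramic dripper (cone 112 mm across at the rim, top 88 mm above the underside) centred at y = +125 mm, and a grip at the rear. Centre of mass about y = +49 mm.
- grip (a point): On the board's raised grip, an upright wooden block 24 (x) x 70 (y) x 45 (z) mm at y = -145 mm of the board, centred across it; this point is in its middle, 27 mm above the board's top face (18 mm below the block's top). It can be pinched from above across its 24 mm; the board extends 38 mm to either side. Axes as the board's.
- outlet (a point): Centre of the dripper's outlet, in the board's underside at y = +125 mm of the board. This is the point to bring over the carafe's mouth.
- scale: Fixed flat kitchen scale 130 x 150 x 22 mm on the table beyond the stand's edge, under the carafe. Origin: centre of its underside.
- carafe: Loose open glass carafe, 98 mm high, 104 mm across its belly, with a black neck band and a black handle (in its +x direction, out to 80 mm from its axis), standing on the scale. Origin: centre of its underside, 22 mm above the table.
- carafe_rim (a point): Centre of the carafe's mouth (68 mm inside diameter), at its rim, 120 mm above the table, so 30 mm lower than the stand's top.
- grinder: Bystander: hand coffee grinder with a crank, 56 mm across, 190 mm high. Origin: centre of its underside.
- glass: Bystander: drinking glass, 76 mm across, 95 mm high. Origin: centre of its underside.
- bowl: Bystander: white bowl, 120 mm across, 50 mm high. Origin: centre of its underside.
- kettle: Bystander: black kettle, 150 mm across its foot, 175 mm high, with spout (its +x, out to 130 mm) and handle (its +y, out to 135 mm). Origin: centre of its underside.
Things that resemble listed ones, but are neither listed nor needed, are in the scene too. What is shaped like the carafe but red is not meant.

How it is judged (in metres and radians):
At the end, for the whole second after the job is handed in: Outlet within 12 mm horizontally of the carafe mouth's centre; board level within 3.4 degrees, still, on the stand's edge (within 6 mm, over 0.5 N), held by the fingers (over 1 N), not touching the carafe; carafe upright and within 20 mm of its start (horizontal distance between outlet and carafe_rim below 0.012 m and angle between board's own z axis and vertical below 0.06 rad and z of stand_edge in the frame of board above -0.006 m and contact force between the fingers and board above 1 N and contact force between board and stand above 0.5 N and contact force between board and carafe below 0.1 N and linear speed of board below 0.02 m/s and angle between carafe's own z axis and vertical below 0.1 rad and distance of carafe from where it was at the start of the episode below 0.02 m); the arm keeps its last pose, push and grip.
It fails at once if the board tips (more than 0.12 rad) (angle between board's own z axis and vertical above 0.12 rad).
It fails at once if the board is lifted off the stand (its middle more than 15 mm above the stand's top) (z of board in the frame of stand_edge above 0.015 m).
It fails at once if the carafe is knocked (moved over 20 mm) (distance of carafe from where it was at the start of the episode above 0.02 m).
It fails at once if a bystander is disturbed (moved over 30 mm) (distance of any of grinder, glass, bowl, kettle from where it was at the start of the episode above 0.03 m).
It also fails if it takes over 35 s, if anything falls off the work surface, if the arm or the gripper's body presses on something with over 40 N, if the wrist force passes 120 N, or if a joint passes its speed limit or range.

ROBOT

A 7-joint arm with a two-finger parallel gripper is mounted at the origin on the work surface. World frame = base frame: x ahead of the robot, y to its left, z up, the work surface at z = 0. Lengths are in m, angles in degrees, forces in N, time in s.
With the tool pointing down it reaches from about 0.425 to 0.925 m from the base axis. Payload 6.8 kg.
Tool frame: the origin (TCP) lies on the centre line of the jaws, within the pads' length; the fingertips stand 25 mm ahead of it and the grasp point (between the pads) lies 6 mm ahead of it; z points along the fingers, y is the line along which they close (so a half turn about z gives the same grasp; the last joint's range is limited). The gripper opens to 85 mm and grips with 20 to 120 N. Pads are 22 mm wide; open, the fingers measure 114 mm over their backs; the gripper's body (76 mm by 85 mm) begins 54 mm behind the grasp point. The pads swing forward as they close: fully open they stand 13 mm farther back than shut.
Start: joints at [-76.095, 27.33, 1.283, 89.118, -0.659, 63.558, -4.761], TCP at [0.232, 0.634, 0.256] pointing down, gripper open.
Joint ranges: [-169.35, 169.35], [-19.33, 120.38], [-80.79, 83.38], [13.8, 139.57], [-78.32, 258.32], [9.67, 109.79], [-169.56, 169.56]. Speed limits (degrees/s): [136.94, 136.94, 180, 180, 180, 180, 180].

INTERFACE

Orientations are given as [roll, pitch, yaw] about the fixed x, y, z axes, in that order (R = Rz(yaw) Ry(pitch) Rx(roll)).
In Python, from station import robot, fingers, solver, imaging, job gives the robot as it stands. Calls block until the motion is done:
- robot.move_to(position, orientation): joint-space move of the TCP to a pose.
- robot.move_straight(position, rot=None, max_speed=0.15, until_force=None): straight line of the TCP; rot=None keeps the orientation; max_speed is the mean speed in m/s. With until_force (N) it stops when the force on the tool has changed by that much, and returns True; else False.
- robot.move_joints(angles): joint-space move.
- fingers.ungrasp() and fingers.grab(): open the fingers fully, or close them until they stop; the grip force is fixed at half the most.
- robot.dwell(seconds).
- solver.solve_ik(position, orientation): joint angles nearest the present ones, or None.
- robot.sense(): the state.
- imaging.snapshot(name): name is "scene" or "top" or "wrist"; returns a dict with "color" (384x512x3 uint8, red, green, blue), "fx", "fy", "cx", "cy" (pixels), "k1" (the pictures are not rectified: a ray, as slopes to the right and down, at radius r is drawn at 1 + k1 r^2 times it, then the intrinsics apply), "eye" and "orientation" of the camera in the world. Camera axes: x right, y up, looking along -z (the intrinsics and any distortion apply to the point x, -y, -z); pixel columns grow to the right and rows downward; lengths in m; the calibration is good to about 2 mm. A picture is of the moment at which its call begins. There is no depth.
A pose or a line that the arm cannot do raises robot.IKError and nothing moves.
- job.close_job(): hands the job in; it is judged then, once.
Trained networks look in the newest picture that a camera, given by its name, has taken for a name from the list of things; names that differ only in an ending like _2 or _b are one class to them, and where a whole thing is asked for, a point or a joint stands for the part that bears it (a point fixed in the world has none). Each returns a list of dicts, best first, with "p" (0 to 1); they miss things now and then, are a little off and sometimes report something else, mostly with a low value. They report only what shows in the picture. A call takes as long as a camera call. They do not tell look-alikes from the thing itself.
- imaging.boxes_of(camera, name): "location" ([column, row] as shares, 0 to 1, of the picture: columns of its width, rows of its height, amid what is visible of it).
The state is a dict: "t": time; "qpos": joint angles; "dq": joint speeds; "effort": joint torques, N m; "ee_pos": TCP position; "eef_rot": TCP orientation; "force": force on the tool from outside, world axes, zero at the start; "ft_torque": the same for the moment, N m; "width": opening from 0.0 (shut) to 1.0 (fully open); "grip_force": force on a finger pad.
Only numpy, scipy, OpenCV 4.12 (cv2) and the standard library are available. Lean on these libraries where they do the work, as an engineer would, in place of code of your own. Each camera call takes 0.05 s, during which the arm holds its last target. There are 200 camera calls.

## Working session

There is one attempt and no reset: what is moved stays moved. The work goes in short steps, each a Python script; the robot and the scene stay as the last script left them, time stands still between calls to the robot, and variables do not carry over. Pictures are saved under pics/ and viewed, at most 10 in all, crops included, and the job is handed in when it is done.

```bash
mkdir -p pics
cat > h.py <<'E'
import numpy as np, cv2
from scipy.spatial.transform import Rotation as R
from station import robot, fingers, solver, imaging, job
def rot(o):
    o=np.array(o,float)
    if o.shape==(3,3): return o
    return R.from_euler('xyz',o,degrees=True).as_matrix()
def ray(s,u,v):
    K=np.array([[s['fx'],0,s['cx']],[0,s['fy'],s['cy']],[0,0,1.]])
    p=cv2.undistortPoints(np.array([[[u,v]]],float),K,np.array([s['k1'],0,0,0.]))[0,0]
    return np.array(s['eye']),rot(s['orientation'])@np.array([p[0],-p[1],-1])
def onz(s,u,v,z):
    e,d=ray(s,u,v); return e+d*(z-e[2])/d[2]
def proj(s,P):
    c=rot(s['orientation']).T@(np.array(P)-np.array(s['eye'])); x,y=c[0]/-c[2],-c[1]/-c[2]
    f=1+s['k1']*(x*x+y*y); return np.array([s['cx']+s['fx']*x*f,s['cy']+s['fy']*y*f])
def save(s,n): cv2.imwrite('pics/'+n,s['color'][:,:,::-1])
E
python3 - <<'E'
from h import *
for c in ['scene','top']:
    s=imaging.snapshot(c); save(s,c+'1.png'); print(c,s['eye'],s['orientation'],s['fx'],s['k1'])
    for n,z in [('board',.16),('grip',.19),('outlet',.15),('stand',.15),('carafe',.07),('carafe_rim',.12),('scale',.02)]:
        for d in imaging.boxes_of(c,n)[:3]:
            u,v=d['location'][0]*512,d['location'][1]*384
            print(n,round(d['p'],2),int(u),int(v),onz(s,u,v,z).round(3))
E
```

```text
scene [ 1.43038577 -0.31462416  0.71147049] [57.77680658 -1.27864682 62.36248202] 361.13762231709455 -0.00979973838509745
board 0.85 190 175 [ 0.493 -0.038  0.16 ]
grip 0.61 186 178 [ 0.555 -0.066  0.19 ]
outlet 0.78 188 177 [ 0.484 -0.039  0.15 ]
carafe 0.95 265 192 [0.556 0.196 0.07 ]
carafe 0.86 305 241 [0.821 0.175 0.07 ]
carafe 0.74 329 203 [0.7   0.349 0.07 ]
carafe_rim 0.81 266 197 [0.649 0.144 0.12 ]
carafe_rim 0.76 303 238 [0.856 0.139 0.12 ]
carafe_rim 0.56 327 203 [0.754 0.293 0.12 ]
scale 0.68 261 212 [0.587 0.164 0.02 ]
scale 0.66 175 196 [ 0.369 -0.06   0.02 ]
top [0.37386346 0.09071828 1.23868877] [ 1.19496185e+01 -7.99987706e-03 -8.10739075e+01] 346.9910390833228 0.03614735729059584
board 0.57 323 238 [ 0.492 -0.085  0.16 ]
grip 0.74 320 236 [ 0.492 -0.07   0.19 ]
outlet 0.67 318 235 [ 0.498 -0.072  0.15 ]
stand 0.88 311 252 [ 0.444 -0.056  0.15 ]
carafe 0.93 195 175 [0.648 0.366 0.07 ]
carafe 0.91 242 207 [0.563 0.186 0.07 ]
carafe 0.86 251 147 [0.78  0.191 0.07 ]
carafe_rim 0.9 246 206 [0.558 0.169 0.12 ]
carafe_rim 0.77 194 174 [0.639 0.356 0.12 ]
carafe_rim 0.72 249 149 [0.752 0.192 0.12 ]
scale 0.88 241 223 [0.512 0.181 0.02 ]
```

View pics/top1.png

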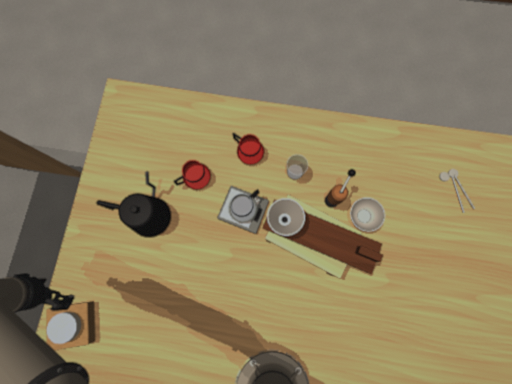

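View pics/scene1.png

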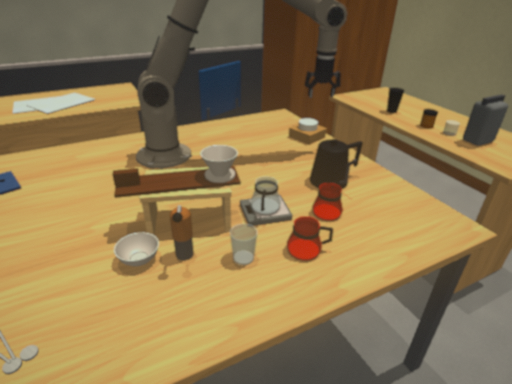

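The carafe candidates in the top picture are the clear one on the scale (242,207) and red ones at (195,175) and (250,150). I choose the clear one. The grip is at (369,253) and the dripper at (286,218). A close crop will check this.

Run:
```python
import cv2
a=cv2.imread('pics/top1.png')[170:290,200:400]; cv2.imwrite('pics/crop1.png',cv2.resize(a,None,fx=4,fy=4,interpolation=cv2.INTER_CUBIC))
```

```text
(no output)
```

View pics/crop1.png

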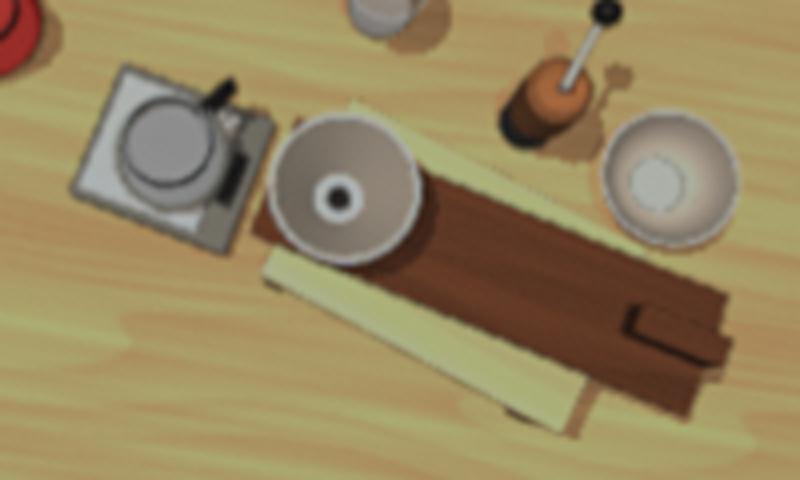

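Run:
```python
from h import *
s=imaging.snapshot('top')
c=lambda x,y,z:onz(s,200+(x+.5)/4-.5,170+(y+.5)/4-.5,z)
pts=dict(outlet=(339,198,.165),driprim=(345,189,.238),rim=(168,142,.12),rearA=(727,295,.162),rearB=(690,416,.162),front=(255,235,.162),
g1=(640,303,.207),g2=(733,340,.207),g3=(718,366,.207),g4=(625,332,.207),sF=(355,105,.15),sN=(262,270,.15),sR=(565,432,.15))
P={k:c(*v) for k,v in pts.items()}
for k,v in P.items(): print(k,v.round(4))
ya=lambda a,b:np.degrees(np.arctan2(*(P[a]-P[b])[1::-1]))
print('yaws',ya('front','rearB'),ya('sN','sR'),ya('outlet','g2'),)
g=(P['g1']+P['g2']+P['g3']+P['g4'])/4; print('grip',g, np.linalg.norm((P['driprim']-g)[:2]), np.degrees(np.arctan2(*(P['driprim']-g)[1::-1])))
print(robot.sense()['ee_pos'],robot.sense()['eef_rot'])
```

```text
outlet [0.5309 0.0426 0.165 ]
driprim [0.5274 0.0425 0.238 ]
rim [0.5614 0.1853 0.12  ]
rearA [ 0.5037 -0.2614  0.162 ]
rearB [ 0.4091 -0.2414  0.162 ]
front [0.4925 0.1028 0.162 ]
g1 [ 0.4824 -0.1846  0.207 ]
g2 [ 0.4664 -0.2536  0.207 ]
g3 [ 0.4461 -0.2444  0.207 ]
g4 [ 0.4597 -0.1758  0.207 ]
sF [0.6092 0.0399 0.15  ]
sN [0.4677 0.0933 0.15  ]
sR [ 0.3827 -0.1528  0.15  ]
yaws 76.3773841909006 70.94328214126944 77.72887853089198
grip [ 0.4636644  -0.21457398  0.207     ] 0.2648537417128876 76.08175221422401
[0.23194146 0.63392622 0.25629937] [ 1.79998937e+02 -1.38539955e-03  1.59900450e+02]
```

Run:
```python
from h import *
p=robot.sense()['ee_pos']
robot.move_straight([p[0],p[1],.38],max_speed=.3)
robot.move_to([.464,-.213,.34],[180,0,76.5])
for q in ([.464,-.213,.195],[.495,-.07,.195]): print(solver.solve_ik(q,[180,0,76.5]))
st=robot.sense(); print(st['t'],st['ee_pos'],st['eef_rot'],st['qpos'],st['force'])
s=imaging.snapshot('wrist'); save(s,'w1.png')
t=imaging.snapshot('top'); save(t,'top2.png')
for d in imaging.boxes_of('wrist','grip')[:2]: print(d)
B=np.array([.464,-.213]);y=np.radians(76.5);Y=np.array([np.cos(y),np.sin(y)]);X=np.array([Y[1],-Y[0]])
for a in (-35,35):
  for b in (-12,12): print(a,b,proj(s,[*(B+Y*a/1e3+X*b/1e3),.207]).round(1))
```

```text
[-26.79823416  24.65822796  57.01622739 117.49231768 -26.51891514
  51.60986343  31.38746617]
[-43.58907813  22.87144372  56.14642115 118.80021613 -24.65837817
  50.68277146  13.07322233]
4.4917 [ 0.46454967 -0.21224879  0.33997683] [-1.79997931e+02  8.06588850e-03  7.65958624e+01] [-38.8024677   12.48768107  66.93275397 107.95638225 -12.41989227
  67.56686962  19.03141354] [0.05687636 0.39513646 0.20642573]
{'location': [0.5006, 0.2672], 'p': 0.57}
-35 -12 [241.4 224. ]
-35 12 [265.5 224. ]
35 -12 [240.6 153.9]
35 12 [266.3 154. ]
```

View pics/w1.png

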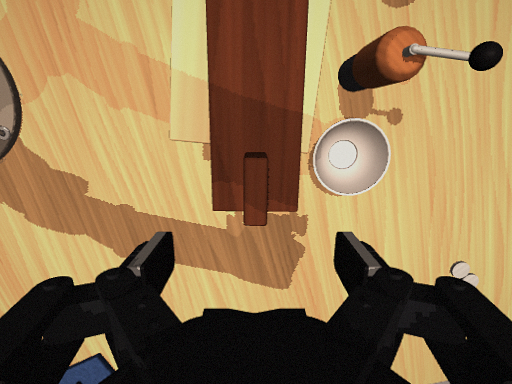

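The wrist picture shows the grip block at columns 244–268, rows 153–226, about 2 px from my prediction and aligned with the jaws. I'll descend and grasp.

Run:
```python
from h import *
robot.move_straight([.466,-.213,.23],max_speed=.15)
print(robot.move_straight([.466,-.213,.195],max_speed=.05,until_force=8))
fingers.grab()
st=robot.sense(); print(st['t'],st['ee_pos'],st['width'],st['grip_force'],st['force'],st['ft_torque'])
t=imaging.snapshot('top'); save(t,'top3.png')
a=t['color'][170:290,200:400,::-1]; cv2.imwrite('pics/crop3.png',cv2.resize(a,None,fx=4,fy=4,interpolation=cv2.INTER_CUBIC))
```

```text
False
6.9583 [ 0.46615347 -0.21309647  0.19522442] 0.27253654334107136 59.442874789237976 [-0.02904599 -0.22181047  2.36484494] [ 0.09255091  0.18726438 -0.01478729]
```

View pics/crop3.png

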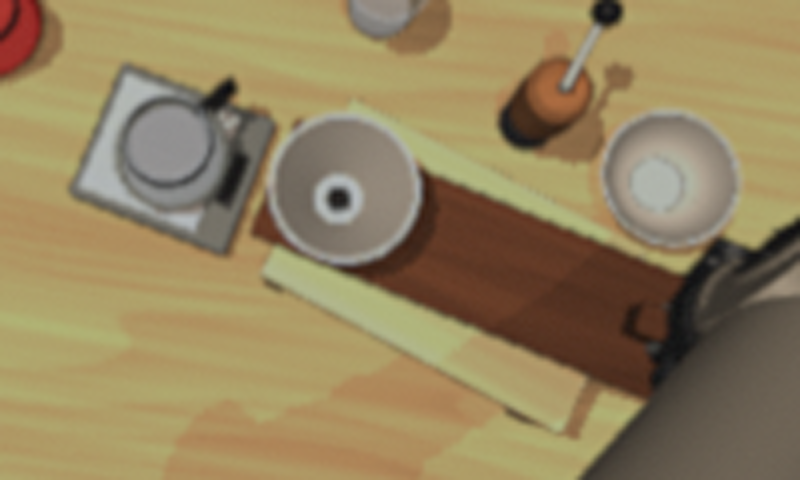

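Grip is firm and the dripper hasn't moved (hole still at crop pixel 339,198). Now I'll slide most of the way while watching forces.

Run:
```python
from h import *
p0=np.array(robot.sense()['ee_pos']); D=np.array([.032,.1428,0])
for f in (.3,.6,.85,):
    robot.move_straight(p0+D*f,max_speed=.05)
    st=robot.sense(); print(f,round(st['t'],2),st['ee_pos'].round(4),st['grip_force'],st['force'].round(1),st['ft_torque'].round(2))
print('p0',p0)
t=imaging.snapshot('top'); save(t,'top4.png')
a=t['color'][150:270,180:380,::-1]; cv2.imwrite('pics/crop4.png',cv2.resize(a,None,fx=4,fy=4,interpolation=cv2.INTER_CUBIC))
```

```text
0.3 8.03 [ 0.4761 -0.1695  0.1952] 59.65807378292084 [-0.1  0.4  4. ] [-0.06 -0.15  0.07]
0.6 9.06 [ 0.4855 -0.1269  0.1952] 59.608184695243835 [-0.5 -0.9  3. ] [-0.25 -0.    0.1 ]
0.85 9.94 [ 0.4934 -0.0915  0.1952] 59.53489065170288 [ 0.  -2.5  4.1] [-0.48  0.01 -0.01]
p0 [ 0.46616778 -0.21310251  0.19521948]
```

View pics/crop4.png

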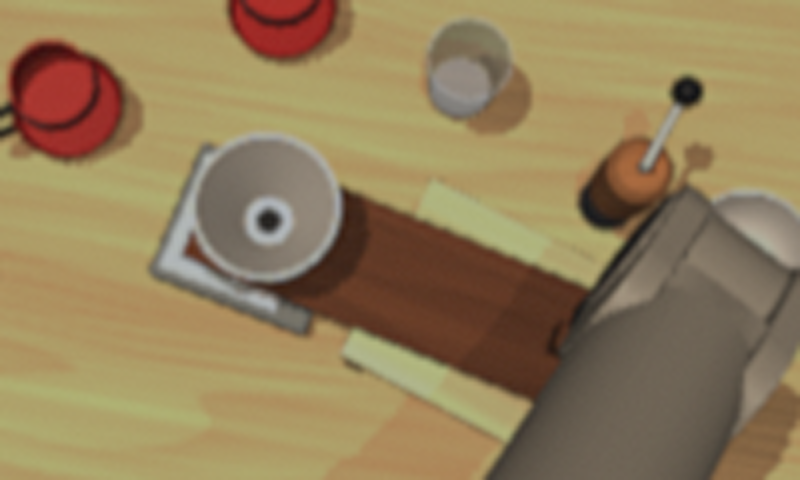

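Run:
```python
from h import *
s=imaging.snapshot('top')
c=lambda x,y,z,o=(180,150):onz(s,o[0]+(x+.5)/4-.5,o[1]+(y+.5)/4-.5,z)
for z in (.15,.165,.18): print('outlet',c(268,220,z).round(4))
print('driprim',c(268,207,.238).round(4),c(345,189,.238,(200,170)).round(4))
print('scale',np.mean([c(x,y,.022,(200,170)) for x,y in ((125,65),(275,120),(228,253),(72,190))],0))
S=imaging.snapshot('scene'); save(S,'sc4.png')
a=cv2.imread('pics/scene1.png')[150:230,160:300]; b=S['color'][150:230,160:300,::-1]
def mk(im,P,col):
    im=cv2.resize(im,None,fx=5,fy=5,interpolation=cv2.INTER_CUBIC)
    for p in P:
        u=((proj(S,p)-[160,150]+.5)*5).astype(int); cv2.circle(im,tuple(map(int,u)),2,col,-1)
    return im
ring=[[.5614+.034*np.cos(t),.1853+.034*np.sin(t),.12] for t in np.arange(0,6.28,.4)]
cv2.imwrite('pics/cmp.png',cv2.resize(np.vstack([mk(a,ring,(0,255,0)),mk(b,ring,(0,255,0))]),(700,600)) if 0 else np.vstack([mk(a,ring,(0,255,0))[50:350],mk(b,ring,(0,255,0))[0:290]]))
```

```text
outlet [0.5604 0.1673 0.15  ]
outlet [0.5578 0.1663 0.165 ]
outlet [0.5553 0.1652 0.18  ]
driprim [0.5549 0.1627 0.238 ] [0.5274 0.0425 0.238 ]
scale [0.56611886 0.18539518 0.022     ]
```

View pics/cmp.png

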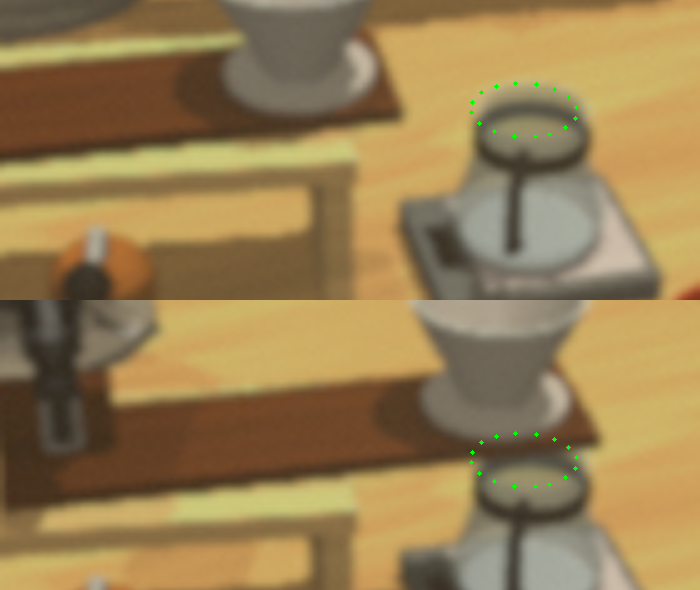

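Run:
```python
from h import *
S=imaging.snapshot('scene')
for z in (.165,.17): print(onz(S,160+497/5-.5,150+100/5-.5,z))
print(onz(S,160+532/5-.5,150+(110+50)/5-.5,.12), onz(S,160+532/5-.5,150+(115+50)/5-.5,.12))
```

```text
[0.5558497  0.16723662 0.165     ]
[0.56385138 0.16282778 0.17      ]
[0.56436956 0.18959479 0.12      ] [0.56988052 0.18654477 0.12      ]
```

The two views agree: outlet at about (0.5575, 0.166) and carafe mouth at about (0.565, 0.188). The remaining move is (+7.5, +22) mm.

Run:
```python
from h import *
p=np.array(robot.sense()['ee_pos'])
robot.move_straight(p+[.0075,.022,0],max_speed=.04); robot.dwell(.5)
st=robot.sense(); print(st['t'],st['ee_pos'],st['grip_force'],st['force'].round(1),st['ft_torque'].round(2))
t=imaging.snapshot('top');S=imaging.snapshot('scene')
a=cv2.resize(t['color'][150:240,180:320,::-1],None,fx=5,fy=5,interpolation=cv2.INTER_CUBIC)[60:360]
b=cv2.resize(S['color'][150:230,160:300,::-1],None,fx=5,fy=5,interpolation=cv2.INTER_CUBIC)[:290]
cv2.imwrite('pics/fin.png',np.vstack([a,b]))
print(proj(t,[.565,.188,.15]),proj(t,[.565,.188,.165]))
```

```text
11.375 [ 0.50082688 -0.06982721  0.19522782] 59.723880887031555 [-1.4 -4.8  5.6] [-0.98  0.28  0.09]
[240.46762422 202.23702325] [240.18796172 201.35964971]
```

View pics/fin.png

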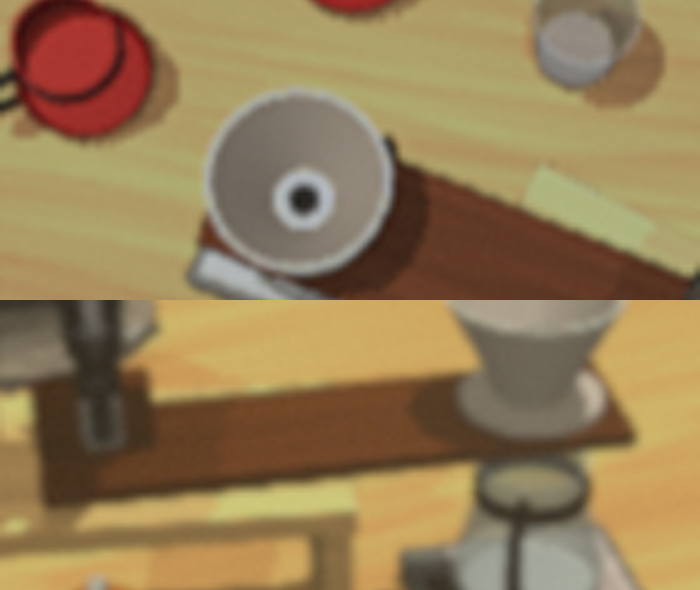

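The outlet hole sits at (240.2, 201.4), the predicted pixel for the mouth centre. In the scene view the dripper (column 531) is above the mouth (column 532), and the board is level and held. I'm handing in.

```bash
python3 -c "
from h import *
print(job.close_job())"
```

```text
the job is handed in; nothing more can be done
None
```

I slid the board out until the dripper's outlet was over the carafe's mouth, to within a few millimetres by both camera views. I handed the job in at about 11.5 s with the gripper still holding the board level on the stand; the judge's result was not shown.

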